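# Close and latch the reagent transit case

### The job

Close the open reagent transit case under the bench lamp: first fold the left and right side flaps in and down flat, then fold the lid over them and press its far edge down until it snaps in under the sprung brass nose, and last swing the red latch across the lid until it rests against its stop. Do not crush the lid, do not knock the lamp, and leave the bottles and the other things on the bench undisturbed.

Things in the scene. Friction and masses are not known exactly. Their poses are not given: they have to be found in the camera images.
- case: White open plastic transit case, fixed to the bench, orange bands, reagent bottles in it. 170 mm (its x) by 240 mm (its y), rim 100 mm high, walls 5 mm. Origin: centre of its underside. Its x axis points from the lid's hinge (wall nearest the robot) to the far wall with the catch, y to the left flap, z up. A grey catch housing (12 x 30 mm, 103 mm high) stands outside the middle of the far wall.
- nose (a point): Centre of the catch's sprung brass nose, 12 mm thick, 16 mm wide, at case (86, 0, 111) mm. It juts 6 mm towards the lid. Coming down its last 13 mm, the lid's far edge pushes it back, which takes about 7 N at that edge; then it snaps out above the edge and holds the lid. A lid that has not snapped stays 10 mm or more too high at its edge.
- left_flap (a joint): Angle of the left side flap about its hinge, rad: 0 folded in flat, 1.57 upright, more when leaning outwards. It stays where it is left. White plate 4 mm thick, 80 mm from hinge to green-edged free edge, 76 mm wide (case x from -75 to +1 mm).
- right_flap (a joint): Angle of the right side flap, the mirror image of the left one: 0 folded in flat.
- left_flap_hinge (a point): Middle of the left flap's hinge line, which runs along the case's x, at case (-37, 118, 98.5) mm.
- right_flap_hinge (a point): Middle of the right flap's hinge line, which runs along the case's x, at case (-37, -118, 98.5) mm.
- left_flap_edge (a point): Middle of the left flap's free edge, 80 mm from its hinge.
- right_flap_edge (a point): Middle of the right flap's free edge, 80 mm from its hinge.
- lid (a joint): Angle of the lid about its hinge, rad: 0 closed and snapped in, 1.57 upright, more when leaning towards the robot. It stays where it is left. White plate 5 mm thick, 222 mm wide, 168 mm from hinge to far edge, orange band by that edge. A small steel stop for the latch stands on it: 5 x 16 mm, 11 mm proud, 148 mm from the hinge, 78 mm right of the middle.
- lid_hinge (a point): Middle of the lid's hinge line, which runs along the case's y over the near wall, at case (-85, 0, 104.5) mm.
- lid_edge (a point): Middle of the lid's free edge, 168 mm from its hinge.
- latch (a joint): Angle of the red swing latch about its upright pivot, rad: 0 closed (pointing along the case's +y, across the lid, against its stop), 1.57 open pointing along the case's -x towards the robot, more when pointing outwards as well. It stays where it is left.
- latch_pivot (a point): Pivot of the latch on a bracket outside the right wall, at case (55, -129, 113) mm. The latch is a red bar 56 mm long, 10 mm wide, 5 mm thick, at 113 mm height, above the closed lid.
- latch_knob (a point): Top of the latch's upright red knob, 12 mm in diameter, 44 mm from the pivot; it stands from 115 to 147 mm high.
- lamp: Bench lamp, fixed. Origin: on the bench right under the middle of its white bar. Its base (100 x 140 mm) stands beyond the case, 182 mm along the lamp's +x, with a thin post and a boom at 290 to 304 mm height that runs back to the bar.
- lamp_bar (a point): Centre of the underside, 275 mm high, of the lamp's white bar: 45 mm (lamp x) by 260 mm (lamp y) by 22 mm. It hangs over the far half of the case, so the lid's far edge can only be reached with the tool tilted.
- amber_bottle: Loose amber bottle, 44 mm in diameter, 95 mm high, a bystander. Origin: centre of its base.
- white_bottle: Loose white bottle with blue cap, 48 mm in diameter, 85 mm high, a bystander. Origin: centre of its base.
- sample_jar: Loose clear jar with red cap, 56 mm in diameter, 65 mm high, a bystander. Origin: centre of its base.
- diluent: Loose white bottle with green cap, 72 mm in diameter, 150 mm high, a bystander. Origin: centre of its base.
- tube_rack: Loose blue tube rack, 70 x 200 mm, 88 mm high with its tubes, a bystander. Origin: centre of its underside.
- marker: Loose black marker pen, 133 mm long, 13 mm thick, a bystander.

How it is judged:
By the outcome, as a careful person would: the job done as asked, in the order asked, and still so for the second after the job is handed in, with the robot touching nothing.
It also fails if it takes over 64 s, if anything falls off the work surface, if the arm or the gripper's body presses on something with over 40 N, if the wrist force passes 120 N, or if a joint passes its speed limit or range.

### The arm

A 6-joint arm with a two-finger parallel gripper is mounted at the origin on the work surface. World frame = base frame: x ahead of the robot, y to its left, z up, the work surface at z = 0. Lengths are in m, angles in rad, forces in N, time in s.
With the tool pointing down it reaches from about 0.275 to 0.975 m from the base axis. Payload 8.4 kg.
Tool frame: the origin (TCP) lies midway between the tips of the shut fingers; the grasp point (between the pads) lies behind it (ctrl.pinch_z is the z of the grasp point in the tool frame, in m); z points along the fingers, x is the direction in which the jaws open and shut, and the axes are right-handed (so a half turn about z gives the same grasp; the last joint's range is limited). The gripper opens to 92 mm and grips with 3 to 60 N. Pads are 20 mm wide; open, the fingers measure 128 mm over their backs; the gripper's body (75 mm by 189 mm) begins 69 mm behind the grasp point.
Start: joints at [1.171, 0.353, 1.633, -0, 1.155, -0.002], TCP at [0.242, 0.576, 0.215] pointing down, gripper open.
Joint ranges: [-2.63, 2.63], [-0.92, 2.1], [0.06, 2.66], [-1.3, 4.44], [0, 2.69], [-3.02, 3.02]. Speed limits (rad/s): [2.22, 2.22, 2.79, 3.14, 3.14, 3.14].

### API

Orientations are given as a unit quaternion [x, y, z, w].
In Python, from station import sensors, vision, ctrl gives the robot as it stands.
- The arm moves only by the shell command python3 -m jog 'ROWS' [FORCE]. ROWS is JSON, a list of rows, each an object of numbers: "claw": the opening, from -1 (shut) to 1 (fully open); "dx", "dy", "dz": the shift along the tool's x, y, z in mm; "wx", "wy", "wz": the turn, a rotation vector about the tool's x, y, z in rad. In form: [{"claw": .., "dx": .., "dy": .., "dz": .., "wx": .., "wy": .., "wz": ..}, ...]. A call has 1 to 20 rows; each row is the pose to reach, as a shift and turn from the pose commanded when the call began, along the tool's axes at that moment; what a row does not reach only later rows make up. A row lasts 1/8 s, in which the tool goes at most 62.5 mm and 10.7 degrees, less where a joint would pass 70% of its speed; a pose out of reach is approached as far as the arm can. A call with a gripper value outside its range is refused whole. The fingers move at their own pace and stop on an object; FORCE is the grip in N (left out, the last holds). Time passes only in rows, so rows that repeat a pose let the fingers close. It gives the time, the measured TCP pose, the force and the opening at its end, in the units of the state.
- sensors.observe(): the state, without advancing time (a new reading comes with each control period).
- vision.grab_frame(name): name is "side" or "top" or "wrist"; returns a dict with "img" (420x560x3 uint8, blue, green, red), "mtx" (3x3 intrinsics, pixels), "rvec" (rotation vector, rad) and "tvec" (3), from world to camera coordinates, as OpenCV has them; the wrist camera has in their place "tool_from_camera" (4x4, takes a point from camera to tool coordinates, whose origin is the TCP and whose axes are the tool frame's). Camera axes: x right, y down, z forward; pixel columns grow to the right and rows downward; lengths in m; the calibration is good to about 2 mm. A picture is of the moment at which its call begins: read the wrist's pose just before it. There is no depth.
- ctrl.finish_job(): hands the job in, once; it reports no verdict.
Trained networks look in a picture, given as the dict that the camera call returned (one of the last four; its "shot" number tells which), for a name from the list of things; names that differ only in an ending like _2 or _b are one class to them, and where a whole thing is asked for, a point or a joint stands for the part that bears it (a point fixed in the world has none). Each returns a list of dicts, best first, with "p" (0 to 1); they miss things now and then, are a little off and sometimes report something else, mostly with a low value. They report only what shows in the picture. A call takes as long as a camera call.
- vision.regions_of(picture, name): "region" (420x560 bool, what is visible of it) and "position" ([column, row] in pixels, amid what is visible of it).
The state is a dict: "t": time; "q": joint angles; "joint_velocities": joint speeds; "joint_torque": joint torques, N m; "ee_pos": TCP position; "ee_rot": TCP orientation; "ft_force": force on the tool from outside, world axes, zero at the start; "torque": the same for the moment, N m; "opening": finger opening in m.
Only numpy, scipy, OpenCV 4.12 (cv2) and the standard library are available. Lean on these libraries where they do the work, as an engineer would, in place of code of your own. Each camera call takes 0.05 s, during which the arm holds its last target. There are 200 camera calls.

## Working session

There is one attempt and no reset: what is moved stays moved. The work goes in short steps, Python scripts to look and compute and a shell command to move; the robot and the scene stay as the last step left them, time stands still between calls to the robot, and variables do not carry over. Pictures are saved under pics/ and viewed, about 8 in all and at most 12, crops included, and the job is handed in when it is done.

```bash
ls; mkdir -p pics; python3 - <<'E'
from station import sensors, vision, ctrl
import cv2, numpy as np
s=sensors.observe(); print({k:np.round(v,3).tolist() for k,v in s.items()}, ctrl.pinch_z)
for n in("side","top"):
    f=vision.grab_frame(n); cv2.imwrite(f"pics/{n}0.png",f["img"]); print(n,np.round(f["mtx"],1).tolist(),f["rvec"],f["tvec"])
    for nm in ["case","left_flap","right_flap","lid","latch","lamp","amber_bottle","white_bottle","sample_jar","diluent","tube_rack","marker","nose"]:
        try:
            r=vision.regions_of(f,nm)
            print(nm,[(round(x["p"],2),np.round(x["position"]).tolist(),int(x["region"].sum())) for x in r[:2]])
        except Exception as e: print(nm,e)
E
```

```text
pics
{'t': 0.0, 'q': [1.171, 0.354, 1.634, -0.0, 1.155, -0.002], 'joint_velocities': [0.0, -0.001, -0.002, 0.0, 0.003, 0.001], 'joint_torque': [-0.001, -59.385, -33.423, 0.07, 0.023, -0.0], 'ee_pos': [0.242, 0.576, 0.214], 'ee_rot': [0.833, 0.553, -0.001, 0.0], 'ft_force': [-0.54, 0.121, 0.443], 'torque': [-0.061, -0.035, -0.001], 'opening': 0.092} -0.0187
side [[410.6, 0.0, 281.1], [0.0, 410.6, 205.6], [0.0, 0.0, 1.0]] [ 2.03578986  1.44903083 -0.53322627] [-0.15472217 -0.25106403  1.67583199]
case [(0.68, [301.0, 231.0], 7960)]
left_flap [(0.63, [350.0, 210.0], 202), (0.43, [395.0, 181.0], 700)]
right_flap [(0.48, [263.0, 236.0], 157)]
lid [(0.82, [287.0, 185.0], 2776)]
latch [(0.56, [272.0, 260.0], 99)]
lamp [(0.96, [349.0, 236.0], 3873)]
amber_bottle [(0.5, [378.0, 234.0], 235)]
white_bottle [(0.85, [251.0, 294.0], 321)]
sample_jar [(0.71, [146.0, 256.0], 402), (0.25, [355.0, 242.0], 3789)]
diluent [(0.81, [393.0, 178.0], 597), (0.64, [272.0, 260.0], 90)]
tube_rack [(0.76, [137.0, 302.0], 2489)]
marker [(0.68, [373.0, 165.0], 56)]
nose [(0.43, [326.0, 256.0], 54)]
top [[498.1, 0.0, 274.4], [0.0, 498.1, 205.9], [0.0, 0.0, 1.0]] [ 2.16393176 -2.1677052   0.14587033] [-0.0445103   0.54231329  1.76059442]
case [(0.93, [246.0, 202.0], 4197)]
left_flap [(0.79, [210.0, 203.0], 352)]
right_flap [(0.73, [290.0, 194.0], 274)]
lid [(0.86, [252.0, 219.0], 1145), (0.49, [290.0, 172.0], 31)]
latch [(0.49, [288.0, 173.0], 23), (0.16, [248.0, 201.0], 4383)]
lamp [(0.73, [237.0, 158.0], 2509)]
amber_bottle [(0.42, [188.0, 187.0], 120)]
white_bottle [(0.46, [310.0, 165.0], 160)]
sample_jar [(0.61, [383.0, 229.0], 214), (0.56, [292.0, 174.0], 37)]
diluent [(0.74, [140.0, 236.0], 424), (0.65, [249.0, 199.0], 4281)]
tube_rack [(0.84, [397.0, 186.0], 1290), (0.47, [207.0, 202.0], 336)]
marker [(0.51, [148.0, 273.0], 120)]
nose []
```

```bash
python3 -c "
import cv2,numpy as np
cv2.imwrite('pics/none.png',np.zeros((2,2,3)))"; ls pics
```

```text
none.png
side0.png
top0.png[ WARN:0@0.015] global loadsave.cpp:1063 imwrite_ Unsupported depth image for selected encoder is fallbacked to CV_8U.
```

```bash
python3 - <<'E'
import cv2
a=cv2.imread("pics/top0.png")[120:300,110:430];cv2.imwrite("pics/top0c.png",cv2.resize(a,(800,450),interpolation=cv2.INTER_CUBIC))
a=cv2.imread("pics/side0.png")[130:330,110:430];cv2.imwrite("pics/side0c.png",cv2.resize(a,(800,500),interpolation=cv2.INTER_CUBIC))
E
```

```text
(no output)
```

View pics/top0c.png

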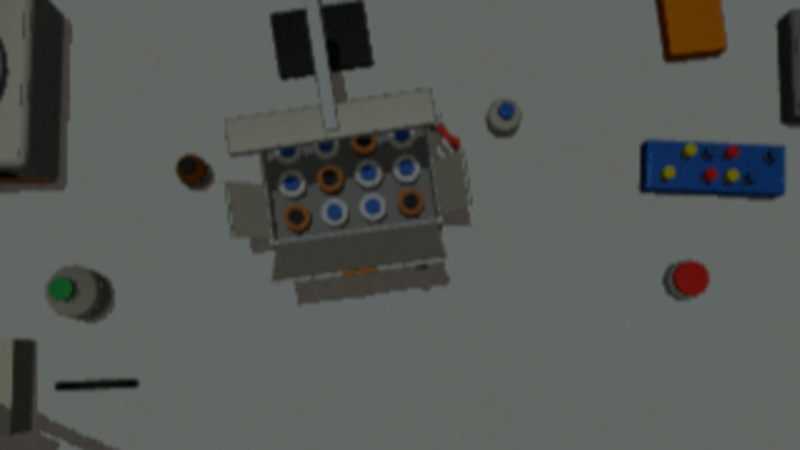

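View pics/side0c.png

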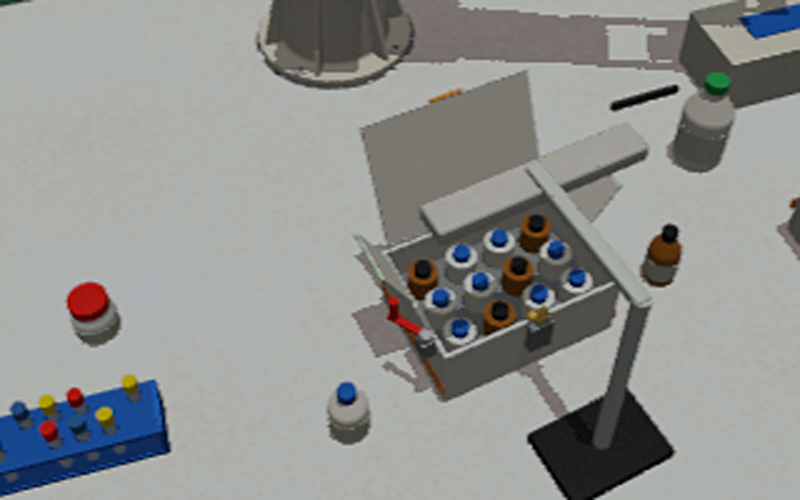

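The pictures show the case in the middle with its lid leaning towards the robot and both flaps leaning outwards. The lamp bar lies over the far half, with crop corners in the top view from (226,120) to (437,125). The latch knob is at (393,300) in the side crop, and the bystanders are clear of the case. Next I fit the poses.

```bash
cat > geo.py <<'E'
import numpy as np, cv2, json
from scipy.spatial.transform import Rotation as R
def Tz(x,y,a): 
    T=np.eye(4);T[:3,:3]=R.from_euler('z',a).as_matrix();T[:2,3]=x,y;return T
def ap(T,p): return (T[:3,:3]@np.atleast_2d(p).T).T+T[:3,3]
def lidp(a,r,y,h=0): return [-.085+r*np.cos(a)-h*np.sin(a),y,.1045+r*np.sin(a)+h*np.cos(a)]
def flap(a,r,x,s,h=0): return [x,s*(.118-r*np.cos(a)+h*np.sin(a)),.0985+r*np.sin(a)+h*np.cos(a)]   # s=+1 left
def latch(a,r,z): return [.055-r*np.sin(a),-.129+r*np.cos(a),z]
E
cat > fit.py <<'E'
from geo import *
from scipy.optimize import least_squares
from station import vision
F={n:vision.grab_frame(n) for n in("side","top")}
S={'off':(110,130)};T={'off':(110,120)}
def px(n,c): return np.array(c)/2.5+((110,130) if n=='side' else (110,120))
def res(v,det=False):
    x,y,a,lid,lf,rf,la,lx,ly,lya=v
    C=Tz(x,y,a);L=Tz(lx,ly,lya)
    O=[('side',C,[.085,-.12,.1],(443,354)),('side',C,[.085,.12,.1],(614,285)),('side',C,[-.085,-.12,.1],(386,250)),
    ('side',C,[.083,0,.117],(539,312)),('side',C,[.085,-.12,0],(448,398)),
    ('side',C,lidp(lid,.168,-.111),(361,128)),('side',C,lidp(lid,.168,.111),(527,71)),
    ('side',C,latch(la,.044,.147),(393,299)),('side',C,flap(rf,.08,-.075,-1),(357,237)),
    ('top',C,[-.085,.12,.1],(274,243)),('top',C,[-.085,-.12,.1],(440,228)),
    ('top',C,lidp(lid,.168,.111),(272,280)),('top',C,lidp(lid,.168,-.111),(447,258)),
    ('top',C,flap(rf,.08,-.075,-1),(472,222)),('top',C,flap(rf,.08,.001,-1),(463,152)),
    ('top',C,flap(lf,.08,-.075,1),(232,237)),('top',C,flap(lf,.08,.001,1),(227,183)),
    ('top',C,latch(la,.044,.147),(440,128)),
    ('top',L,[.0225,.13,.297],(225,120)),('top',L,[.0225,-.13,.297],(432,89)),('top',L,[-.0225,-.13,.286],(437,125)),('top',L,[-.0225,.13,.286],(230,156)),
    ('side',L,[-.0225,-.13,.297],(421,210)),('side',L,[.0225,-.13,.275],(435,234)),('side',L,[.0225,.13,.297],(648,147)),('side',L,[-.0225,.13,.297],(628,124))]
    r=[]
    for n,M,p,c in O:
        f=F[n];q=cv2.projectPoints(ap(M,p),f['rvec'],f['tvec'],f['mtx'],None)[0][0,0]
        r.append(q-px(n,c))
    r=np.array(r)
    if det:
        for o,e in zip(O,r): print(o[0],np.round(o[2],3),np.round(e,1))
    return r.ravel()
s=least_squares(res,[.5,.1,0,1.9,2,2,1.6,.6,.1,0],loss='soft_l1')
print(np.round(s.x,3));res(s.x,True);np.save('v.npy',s.x)
# bystanders: base centre from region centre at approx half height
for n,h in [("amber_bottle",.05),("white_bottle",.045),("sample_jar",.035),("diluent",.08),("tube_rack",.04),("marker",.006)]:
    for c in F:
        f=F[c];b=vision.regions_of(f,n)
        if not b: continue
        Rm=cv2.Rodrigues(f['rvec'])[0];d=Rm.T@np.linalg.solve(f['mtx'],[*b[0]['position'],1]);o=-Rm.T@np.array(f['tvec']).ravel()
        print(n,c,round(b[0]['p'],2),np.round(o+d*(h-o[2])/d[2],3)[:2])
E
python3 fit.py
```

```text
[0.592 0.047 0.135 1.94  2.092 2.141 2.027 0.627 0.059 0.149]
side [ 0.085 -0.12   0.1  ] [0.2 1.8]
side [0.085 0.12  0.1  ] [ 2.6 -1.6]
side [-0.085 -0.12   0.1  ] [-2.8  0.7]
side [0.083 0.    0.117] [-1.6 -1.2]
side [ 0.085 -0.12   0.   ] [-2.5  1.9]
side [-0.146 -0.111  0.261] [-0.5 -1.2]
side [-0.146  0.111  0.261] [-0.  -1.7]
side [ 0.016 -0.148  0.147] [ 0.1 -0.2]
side [-0.075 -0.161  0.166] [-3.2 -0.5]
top [-0.085  0.12   0.1  ] [-2.7  1. ]
top [-0.085 -0.12   0.1  ] [-0.3 -2.3]
top [-0.146  0.111  0.261] [-1.8  0.1]
top [-0.146 -0.111  0.261] [-1.3 -0.8]
top [-0.075 -0.161  0.166] [-0.5 -6.8]
top [ 0.001 -0.161  0.166] [-0.2 -1.1]
top [-0.075  0.158  0.168] [0.3 0.1]
top [0.001 0.158 0.168] [-0.5 -0.8]
top [ 0.016 -0.148  0.147] [4.4 5.8]
top [0.022 0.13  0.297] [-1.1 -0.6]
top [ 0.022 -0.13   0.297] [-0.7 -0.4]
top [-0.022 -0.13   0.286] [-0.6 -0. ]
top [-0.022  0.13   0.286] [-0.6 -0.2]
side [-0.022 -0.13   0.297] [-2.8 -2.1]
side [ 0.022 -0.13   0.275] [-0.3  6. ]
side [0.022 0.13  0.297] [-0.1  0.5]
side [-0.022  0.13   0.297] [-1.8 -0.9]
amber_bottle side 0.62 [0.614 0.265]
amber_bottle top 0.47 [0.611 0.273]
white_bottle side 0.88 [ 0.692 -0.179]
white_bottle top 0.69 [0.308 0.398]
sample_jar side 0.72 [ 0.459 -0.439]
sample_jar top 0.59 [ 0.449 -0.435]
diluent side 0.53 [ 0.614 -0.077]
diluent top 0.93 [0.435 0.423]
tube_rack side 0.87 [ 0.609 -0.478]
tube_rack top 0.78 [ 0.604 -0.488]
marker side 0.24 [0.286 0.092]
marker top 0.59 [0.307 0.408]
```

```bash
cat >> geo.py <<'E'
V=None
def st():
    from station import sensors
    return sensors.observe()
def goal(c,tilt):
    """world pose of TCP at case point c (mm) with tool x = case y, tool pointing down, tilted forward by tilt deg"""
    v=np.load('v.npy');C=Tz(*v[:3]);t=np.radians(tilt)
    Rc=np.array([[0,np.cos(t),np.sin(t)],[1,0,0],[0,np.sin(t),-np.cos(t)]])
    return ap(C,np.array(c)/1e3)[0],C[:3,:3]@Rc
def plan(*G):
    s=st();R0=R.from_quat(s['ee_rot']).as_matrix();p0=np.array(s['ee_pos'])
    v=np.load('v.npy');C=Tz(*v[:3]);print('t',round(s['t'],2),'q',np.round(s['q'],2),'case mm',np.round(1e3*(C[:3,:3].T@(p0-C[:3,3]))),'F',np.round(s['ft_force'],1))
    for c,t in G:
        p,Rg=goal(c,t);print(c,t,np.round(1e3*R0.T@(p-p0)).tolist(),np.round(R.from_matrix(R0.T@Rg).as_rotvec(),2).tolist())
E
python3 -c "
from geo import *
plan(((-40,200,225),10),((-40,200,140),10))"
```

```text
t 2.1 q [ 1.17  0.35  1.63 -0.    1.16 -0.  ] case mm [-275.  572.  215.] F [ 0.8 -0.  -0.3]
(-40, 200, 225) 10 [-201.0, 392.0, -10.0] [-0.17, 0.05, -0.53]
(-40, 200, 140) 10 [-201.0, 392.0, 75.0] [-0.17, 0.05, -0.53]
```

```bash
python3 -m jog '[{"claw":-1,"dx":-50,"dy":98,"dz":-10,"wx":-0.04,"wy":0.01,"wz":-0.13},{"claw":-1,"dx":-100,"dy":196,"dz":-10,"wx":-0.08,"wy":0.02,"wz":-0.26},{"claw":-1,"dx":-150,"dy":294,"dz":-10,"wx":-0.12,"wy":0.03,"wz":-0.4},{"claw":-1,"dx":-201,"dy":392,"dz":-10,"wx":-0.17,"wy":0.05,"wz":-0.53},{"claw":-1,"dx":-201,"dy":392,"dz":-10,"wx":-0.17,"wy":0.05,"wz":-0.53},{"claw":-1,"dx":-201,"dy":392,"dz":-10,"wx":-0.17,"wy":0.05,"wz":-0.53},{"claw":-1,"dx":-201,"dy":392,"dz":-10,"wx":-0.17,"wy":0.05,"wz":-0.53},{"claw":-1,"dx":-201,"dy":392,"dz":-10,"wx":-0.17,"wy":0.05,"wz":-0.53}]' 10
python3 - <<'E'
from geo import *
from station import vision
plan(((-40,200,140),10),((-40,100,140),10),((-40,75,100),10))
s=st();f=vision.grab_frame("wrist");im=f["img"].copy()
v=np.load('v.npy');C=Tz(*v[:3]);M=f["tool_from_camera"]
Rt=R.from_quat(s['ee_rot']).as_matrix()
def pr(p):
    w=ap(C,p)[0];t=Rt.T@(w-np.array(s['ee_pos']));c=M[:3,:3].T@(t-M[:3,3]);return None if c[2]<.02 else (f["mtx"]@c)[:2]/c[2]
for p in [[-.085,-.12,.1],[-.085,.12,.1],[.085,.12,.1],[.085,-.12,.1],flap(v[4],.08,-.075,1),flap(v[4],.08,.001,1),flap(v[4],0,-.075,1),flap(v[4],0,.001,1)]:
    q=pr(p);print(np.round(p,3),q)
    if q is not None: cv2.circle(im,tuple(int(i) for i in q),4,(0,0,255),1)
print(M.round(3).tolist())
cv2.imwrite("pics/w1.png",im)
E
```

```text
t: 3.1
ee_pos: [0.5279, 0.2358, 0.2248]
ee_rot: [0.658, 0.748, 0.067, 0.057]
ft_force: [0.3, 1.1, -0.3]
opening: 0.0145
t 3.1 q [ 0.45  0.18  1.85 -0.06  0.94 -1.22] case mm [-38. 196. 225.] F [ 0.3  1.1 -0.3]
(-40, 200, 140) 10 [4.0, -17.0, 83.0] [0.0, -0.0, -0.01]
(-40, 100, 140) 10 [-96.0, -16.0, 83.0] [0.0, -0.0, -0.01]
(-40, 75, 100) 10 [-122.0, -23.0, 122.0] [0.0, -0.0, -0.01]
[-0.085 -0.12   0.1  ] [-59.33363125 139.29131721]
[-0.085  0.12   0.1  ] [199.30648619 137.62912138]
[0.085 0.12  0.1  ] [216.95787814 285.27597124]
[ 0.085 -0.12   0.1  ] [ 10.81151953 286.71582081]
[-0.075  0.158  0.168] [229.31348402 168.51435834]
[0.001 0.158 0.168] [236.48482853 256.16693537]
[-0.075  0.118  0.098] [198.86973855 148.02493403]
[0.001 0.118 0.098] [207.64503318 220.0177553 ]
[[1.0, 0.0, 0.001, 0.0], [-0.0, 0.969, 0.246, -0.07], [-0.001, -0.246, 0.969, -0.169], [0.0, 0.0, 0.0, 1.0]]
```

View pics/w1.png

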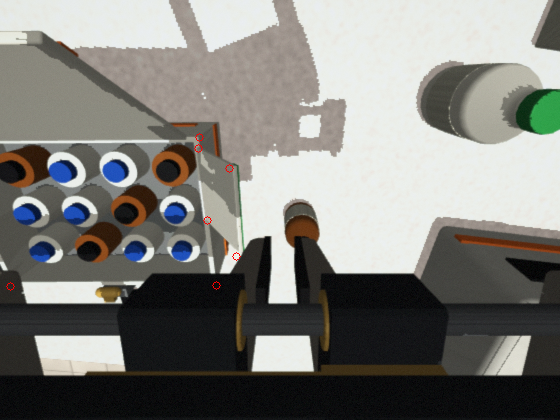

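The fitted circles land on the near-left rim corner (199,138) and the left flap's corners (about (238,166) and (240,255)) to within 1 cm. Sweeping the left flap now.

```bash
python3 -m jog '[{"claw":-1,"dx":8,"dy":-9,"dz":42},{"claw":-1,"dx":8,"dy":-17,"dz":83},{"claw":-1,"dx":-20,"dy":-17,"dz":83},{"claw":-1,"dx":-45,"dy":-17,"dz":83},{"claw":-1,"dx":-70,"dy":-17,"dz":83},{"claw":-1,"dx":-85,"dy":-17,"dz":83},{"claw":-1,"dx":-96,"dy":-17,"dz":83},{"claw":-1,"dx":-105,"dy":-19,"dz":94},{"claw":-1,"dx":-114,"dy":-21,"dz":106},{"claw":-1,"dx":-122,"dy":-22,"dz":116},{"claw":-1,"dx":-122,"dy":-22,"dz":116}]'
python3 -c "
from geo import *
plan(((-40,75,100),10))"
```

```text
t 3.15 q [ 0.45  0.18  1.86 -0.06  0.94 -1.21] case mm [-39. 198. 225.] F [-1.2  0.5  0.4]
(-40, 75, 100) 10 [-123.0, -22.0, 122.0] [0.0, -0.0, -0.01]invalid input at $[0]: expected keys claw, dx, dy, dz, wx, wy, wz
```

All keys are required, so I'm resending with the turns included.

```bash
python3 -m jog '[{"claw":-1,"dx":8,"dy":-9,"dz":42,"wx":0,"wy":0,"wz":0},{"claw":-1,"dx":8,"dy":-17,"dz":83,"wx":0,"wy":0,"wz":0},{"claw":-1,"dx":-20,"dy":-17,"dz":83,"wx":0,"wy":0,"wz":0},{"claw":-1,"dx":-45,"dy":-17,"dz":83,"wx":0,"wy":0,"wz":0},{"claw":-1,"dx":-70,"dy":-17,"dz":83,"wx":0,"wy":0,"wz":0},{"claw":-1,"dx":-85,"dy":-17,"dz":83,"wx":0,"wy":0,"wz":0},{"claw":-1,"dx":-96,"dy":-17,"dz":83,"wx":0,"wy":0,"wz":0},{"claw":-1,"dx":-105,"dy":-19,"dz":94,"wx":0,"wy":0,"wz":0},{"claw":-1,"dx":-114,"dy":-21,"dz":106,"wx":0,"wy":0,"wz":0},{"claw":-1,"dx":-122,"dy":-22,"dz":116,"wx":0,"wy":0,"wz":0},{"claw":-1,"dx":-122,"dy":-22,"dz":116,"wx":0,"wy":0,"wz":0}]'
python3 -c "
from geo import *
plan(((-40,75,100),10))"
```

```text
t: 4.53
ee_pos: [0.5396, 0.1176, 0.1046]
ee_rot: [0.656, 0.75, 0.066, 0.056]
ft_force: [-0.1, -0.5, -0.2]
opening: 0.0004
t 4.53 q [ 0.22  0.3   2.02 -0.02  0.65 -1.47] case mm [-42.  77. 105.] F [-0.1 -0.5 -0.2]
(-40, 75, 100) 10 [-2.0, 2.0, 5.0] [-0.0, -0.0, -0.0]
```

```bash
python3 -m jog '[{"claw":-1,"dx":-1,"dy":0,"dz":2,"wx":0,"wy":0,"wz":0},{"claw":-1,"dx":-2,"dy":0,"dz":4,"wx":0,"wy":0,"wz":0},{"claw":-1,"dx":-2,"dy":0,"dz":4,"wx":0,"wy":0,"wz":0}]'
python3 -c "
from geo import *
from station import vision
for n in ('side','top'):
    cv2.imwrite(f'pics/{n}1.png',vision.grab_frame(n)['img'])
plan(((-40,75,100),10))"
```

```text
t: 4.9
ee_pos: [0.5415, 0.1167, 0.1024]
ee_rot: [0.656, 0.75, 0.067, 0.056]
ft_force: [-0.4, 1.3, 1.5]
opening: 0.0005
t 5.0 q [ 0.22  0.3   2.02 -0.02  0.65 -1.47] case mm [-41.  76. 102.] F [-0.5  0.5  1.4]
(-40, 75, 100) 10 [-1.0, 0.0, 2.0] [0.0, -0.0, -0.0]
```

```bash
python3 -m jog '[{"claw":-1,"dx":0,"dy":0,"dz":2,"wx":0,"wy":0,"wz":0},{"claw":-1,"dx":0,"dy":0,"dz":4,"wx":0,"wy":0,"wz":0},{"claw":-1,"dx":0,"dy":0,"dz":4,"wx":0,"wy":0,"wz":0}]'
python3 -c "
from geo import *
plan(((-40,75,100),10))"
```

```text
t: 5.38
ee_pos: [0.5421, 0.1168, 0.101]
ee_rot: [0.656, 0.75, 0.067, 0.056]
ft_force: [-17.0, -1.4, 40.3]
opening: 0.0008
t 5.38 q [ 0.22  0.31  2.02 -0.02  0.64 -1.47] case mm [-40.  76. 101.] F [-17.   -1.4  40.3]
(-40, 75, 100) 10 [-1.0, -0.0, 1.0] [0.0, -0.0, -0.0]
```

Hard against its stop, so the left flap is flat. Now over to the right side.

```bash
python3 -m jog '[{"claw":-1,"dx":0,"dy":10,"dz":-60,"wx":0,"wy":0,"wz":0},{"claw":-1,"dx":-20,"dy":21,"dz":-122,"wx":0,"wy":0,"wz":0},{"claw":-1,"dx":-80,"dy":21,"dz":-122,"wx":0,"wy":0,"wz":0},{"claw":-1,"dx":-140,"dy":21,"dz":-122,"wx":0,"wy":0,"wz":0},{"claw":-1,"dx":-200,"dy":21,"dz":-122,"wx":0,"wy":0,"wz":0},{"claw":-1,"dx":-260,"dy":21,"dz":-122,"wx":0,"wy":0,"wz":0},{"claw":-1,"dx":-278,"dy":21,"dz":-122,"wx":0,"wy":0,"wz":0},{"claw":-1,"dx":-278,"dy":21,"dz":-122,"wx":0,"wy":0,"wz":0}]'
python3 - <<'E'
from geo import *
from station import vision
plan(((-42,-202,140),10),((-42,-100,140),10),((-42,-75,106),10),((-42,-75,101),10))
f=vision.grab_frame("wrist");cv2.imwrite("pics/w2.png",f["img"])
E
```

```text
t: 6.38
ee_pos: [0.5784, -0.16, 0.2206]
ee_rot: [0.657, 0.749, 0.067, 0.056]
ft_force: [0.3, 0.5, -0.4]
opening: 0.0006
t 6.38 q [-0.32  0.23  1.81  0.1   0.95 -2.07] case mm [ -41. -203.  221.] F [ 0.3  0.5 -0.4]
(-42, -202, 140) 10 [1.0, -15.0, 79.0] [-0.0, -0.0, -0.0]
(-42, -100, 140) 10 [103.0, -15.0, 80.0] [-0.0, -0.0, -0.0]
(-42, -75, 106) 10 [127.0, -21.0, 113.0] [-0.0, -0.0, -0.0]
(-42, -75, 101) 10 [127.0, -22.0, 118.0] [-0.0, -0.0, -0.0]
```

View pics/w2.png

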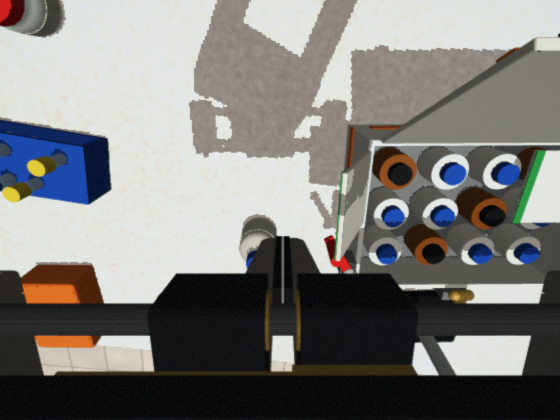

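The left flap lies flat (green edge near (530,190)). The right flap leans out at (345,210), and the latch at (337,255) is clear of my sweep line.

```bash
python3 -m jog '[{"claw":-1,"dx":0,"dy":-9,"dz":40,"wx":0,"wy":0,"wz":0},{"claw":-1,"dx":0,"dy":-17,"dz":80,"wx":0,"wy":0,"wz":0},{"claw":-1,"dx":25,"dy":-17,"dz":80,"wx":0,"wy":0,"wz":0},{"claw":-1,"dx":50,"dy":-17,"dz":80,"wx":0,"wy":0,"wz":0},{"claw":-1,"dx":75,"dy":-17,"dz":80,"wx":0,"wy":0,"wz":0},{"claw":-1,"dx":90,"dy":-17,"dz":80,"wx":0,"wy":0,"wz":0},{"claw":-1,"dx":103,"dy":-17,"dz":80,"wx":0,"wy":0,"wz":0},{"claw":-1,"dx":112,"dy":-19,"dz":91,"wx":0,"wy":0,"wz":0},{"claw":-1,"dx":120,"dy":-21,"dz":102,"wx":0,"wy":0,"wz":0},{"claw":-1,"dx":127,"dy":-22,"dz":113,"wx":0,"wy":0,"wz":0},{"claw":-1,"dx":127,"dy":-22,"dz":117,"wx":0,"wy":0,"wz":0},{"claw":-1,"dx":127,"dy":-22,"dz":119,"wx":0,"wy":0,"wz":0},{"claw":-1,"dx":127,"dy":-22,"dz":119,"wx":0,"wy":0,"wz":0}]'
python3 -c "
from geo import *
plan(((-42,-75,100),10))"
```

```text
t: 8.05
ee_pos: [0.5594, -0.0326, 0.1013]
ee_rot: [0.656, 0.75, 0.067, 0.055]
ft_force: [-13.4, 4.3, 26.6]
opening: 0.0004
t 8.05 q [-0.09  0.32  2.    0.07  0.66 -1.84] case mm [-43. -74. 101.] F [-13.4   4.3  26.6]
(-42, -75, 100) 10 [-1.0, 1.0, 1.0] [-0.0, -0.01, -0.0]
```

```bash
python3 -c "
from geo import *
plan(((-30,-74,160),10),((-30,-74,310),10),((-200,-20,320),0),((-198,0,210),0))"
```

```text
t 8.05 q [-0.09  0.32  2.    0.07  0.66 -1.84] case mm [-43. -74. 101.] F [-13.4   4.3  26.6]
(-30, -74, 160) 10 [0.0, 23.0, -56.0] [-0.0, -0.01, -0.0]
(-30, -74, 310) 10 [1.0, 49.0, -203.0] [-0.0, -0.01, -0.0]
(-200, -20, 320) 0 [55.0, -117.0, -242.0] [0.17, -0.01, -0.0]
(-198, 0, 210) 0 [74.0, -134.0, -133.0] [0.17, -0.01, -0.0]
```

```bash
python3 -m jog '[{"claw":-1,"dx":0,"dy":23,"dz":-56,"wx":0,"wy":0,"wz":0},{"claw":-1,"dx":0,"dy":33,"dz":-110,"wx":0,"wy":0,"wz":0},{"claw":-1,"dx":0,"dy":42,"dz":-160,"wx":0,"wy":0,"wz":0},{"claw":-1,"dx":1,"dy":49,"dz":-205,"wx":0,"wy":0,"wz":0},{"claw":-1,"dx":19,"dy":-6,"dz":-220,"wx":0.06,"wy":0,"wz":0},{"claw":-1,"dx":37,"dy":-61,"dz":-232,"wx":0.12,"wy":0,"wz":0},{"claw":-1,"dx":55,"dy":-117,"dz":-242,"wx":0.17,"wy":0,"wz":0},{"claw":-1,"dx":60,"dy":-136,"dz":-215,"wx":0.17,"wy":0,"wz":0},{"claw":-1,"dx":65,"dy":-136,"dz":-170,"wx":0.17,"wy":0,"wz":0},{"claw":-1,"dx":74,"dy":-136,"dz":-133,"wx":0.17,"wy":0,"wz":0},{"claw":-1,"dx":74,"dy":-136,"dz":-133,"wx":0.17,"wy":0,"wz":0}]'
python3 -c "
from geo import *
plan(((-98,0,215),0),((-61,0,222),15),((-31,0,212),30),((-3,0,192),42),((16,0,170),48),((29,0,143),50),((52,0,134),50))"
```

```text
t: 9.43
ee_pos: [0.3935, 0.0188, 0.206]
ee_rot: [0.658, 0.753, 0.001, -0.002]
ft_force: [-1.3, 0.4, -0.3]
opening: 0.0001
t 9.43 q [ 0.04 -0.01  2.1   0.    1.05 -1.67] case mm [-200.   -1.  206.] F [-1.3  0.4 -0.3]
(-98, 0, 215) 0 [1.0, 102.0, -9.0] [-0.0, -0.0, -0.0]
(-61, 0, 222) 15 [1.0, 139.0, -16.0] [-0.26, -0.0, -0.0]
(-31, 0, 212) 30 [1.0, 169.0, -6.0] [-0.52, -0.0, -0.0]
(-3, 0, 192) 42 [1.0, 197.0, 14.0] [-0.73, -0.0, -0.0]
(16, 0, 170) 48 [1.0, 216.0, 36.0] [-0.84, -0.0, -0.0]
(29, 0, 143) 50 [1.0, 229.0, 63.0] [-0.87, -0.0, -0.0]
(52, 0, 134) 50 [1.0, 252.0, 72.0] [-0.87, -0.0, -0.0]
```

```bash
python3 -m jog '[{"claw":-1,"dx":1,"dy":35,"dz":-5,"wx":0,"wy":0,"wz":0},{"claw":-1,"dx":1,"dy":60,"dz":-9,"wx":0,"wy":0,"wz":0},{"claw":-1,"dx":1,"dy":82,"dz":-9,"wx":0,"wy":0,"wz":0},{"claw":-1,"dx":1,"dy":102,"dz":-9,"wx":0,"wy":0,"wz":0},{"claw":-1,"dx":1,"dy":121,"dz":-14,"wx":-0.13,"wy":0,"wz":0},{"claw":-1,"dx":1,"dy":139,"dz":-16,"wx":-0.26,"wy":0,"wz":0},{"claw":-1,"dx":1,"dy":154,"dz":-12,"wx":-0.4,"wy":0,"wz":0},{"claw":-1,"dx":1,"dy":169,"dz":-6,"wx":-0.52,"wy":0,"wz":0},{"claw":-1,"dx":1,"dy":169,"dz":-6,"wx":-0.52,"wy":0,"wz":0}]'
python3 - <<'E'
from geo import *
from station import vision
plan(((-3,0,192),42),((16,0,170),48),((29,0,143),50),((52,0,134),50))
cv2.imwrite("pics/s2.png",cv2.resize(vision.grab_frame("side")["img"][100:310,200:420],(800,763))[:600])
E
```

```text
t: 10.55
ee_pos: [0.5614, 0.0417, 0.2149]
ee_rot: [0.636, 0.727, 0.196, 0.169]
ft_force: [0.4, 0.3, 0.1]
opening: 0.0005
t 10.55 q [ 0.04  0.03  2.16  0.12  0.43 -1.76] case mm [-31.  -1. 215.] F [0.4 0.3 0.1]
(-3, 0, 192) 42 [1.0, 13.0, 34.0] [-0.21, -0.0, -0.0]
(16, 0, 170) 48 [1.0, 18.0, 62.0] [-0.31, -0.0, -0.0]
(29, 0, 143) 50 [1.0, 16.0, 92.0] [-0.35, -0.0, -0.0]
(52, 0, 134) 50 [1.0, 31.0, 112.0] [-0.35, -0.0, -0.0]
```

View pics/s2.png

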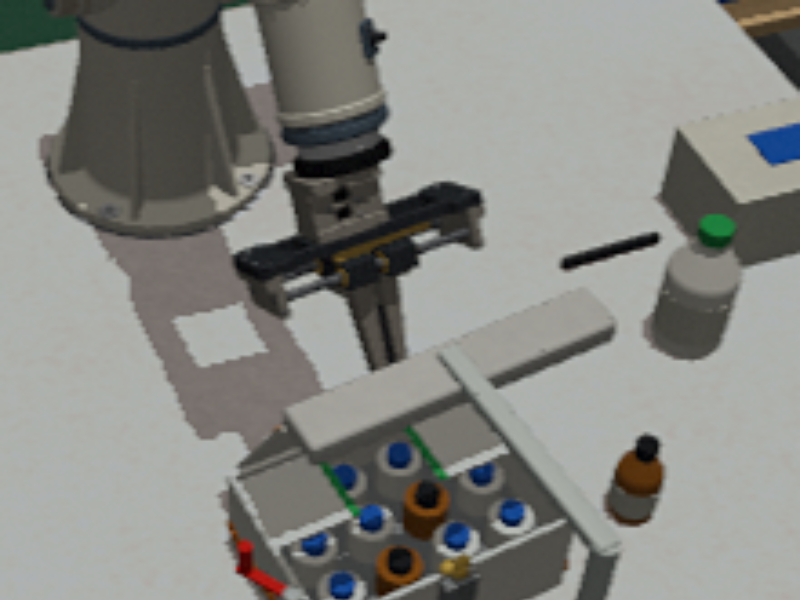

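The side view shows both flaps flat (green edges at (340,490) and (425,450)), the lid folded partly forward behind the bar, and the gripper well clear of the lamp. Joint 5 is nearing its limit of 0, so I'll use a 40° tilt.

```bash
python3 -c "
from geo import *
plan(((-3,0,192),38),((16,0,170),40),((29,0,143),40),((45,0,136),40),((58,0,120),40))"
```

```text
t 10.6 q [ 0.04  0.03  2.16  0.12  0.43 -1.76] case mm [-30.  -1. 216.] F [-0.1 -0.3 -0.6]
(-3, 0, 192) 38 [1.0, 12.0, 34.0] [-0.14, -0.0, -0.0]
(16, 0, 170) 40 [1.0, 17.0, 63.0] [-0.18, -0.0, -0.0]
(29, 0, 143) 40 [1.0, 15.0, 92.0] [-0.18, -0.0, -0.0]
(45, 0, 136) 40 [1.0, 25.0, 107.0] [-0.18, -0.0, -0.0]
(58, 0, 120) 40 [1.0, 28.0, 127.0] [-0.18, -0.0, -0.0]
```

```bash
python3 -m jog '[{"claw":-1,"dx":1,"dy":6,"dz":17,"wx":-0.07,"wy":0,"wz":0},{"claw":-1,"dx":1,"dy":12,"dz":34,"wx":-0.14,"wy":0,"wz":0},{"claw":-1,"dx":1,"dy":15,"dz":49,"wx":-0.18,"wy":0,"wz":0},{"claw":-1,"dx":1,"dy":17,"dz":63,"wx":-0.18,"wy":0,"wz":0},{"claw":-1,"dx":1,"dy":16,"dz":78,"wx":-0.18,"wy":0,"wz":0},{"claw":-1,"dx":1,"dy":15,"dz":92,"wx":-0.18,"wy":0,"wz":0},{"claw":-1,"dx":1,"dy":25,"dz":107,"wx":-0.18,"wy":0,"wz":0},{"claw":-1,"dx":1,"dy":28,"dz":122,"wx":-0.18,"wy":0,"wz":0},{"claw":-1,"dx":1,"dy":28,"dz":122,"wx":-0.18,"wy":0,"wz":0}]'
python3 - <<'E'
from geo import *
from station import vision
plan(((60,0,114),40),((60,0,108),40))
cv2.imwrite("pics/s3.png",cv2.resize(vision.grab_frame("side")["img"][170:310,240:420],(800,622))[:600])
E
```

```text
t: 11.72
ee_pos: [0.6523, 0.0572, 0.1381]
ee_rot: [0.621, 0.71, 0.25, 0.218]
ft_force: [-0.2, -0.3, 0.8]
opening: 0.0005
t 11.72 q [ 0.06  0.29  2.17  1.39  0.05 -3.02] case mm [ 61.   2. 138.] F [-0.2 -0.3  0.8]
(60, 0, 114) 40 [-2.0, -16.0, 18.0] [-0.02, 0.0, -0.0]
(60, 0, 108) 40 [-2.0, -20.0, 23.0] [-0.02, 0.0, -0.0]
```

View pics/s3.png

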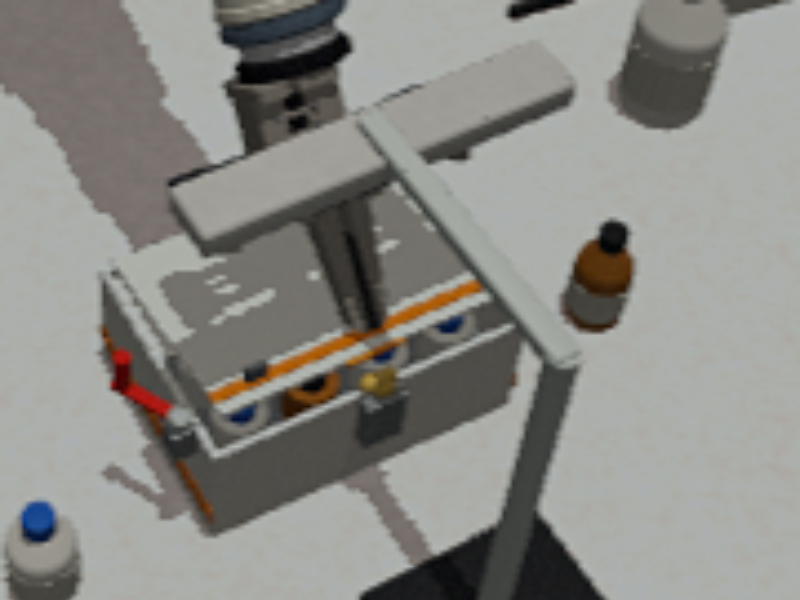

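The lid is about 10° open and the lamp is clear. The wrist is in line with the forearm (q5≈0, q6 at its limit), so I'll ease the tilt to 32° and press a little further back from the edge.

```bash
python3 -c "
from geo import *
plan(((50,0,145),31),((48,0,125),31))"
```

```text
t 11.78 q [ 0.06  0.29  2.17  1.39  0.05 -3.02] case mm [ 60.   2. 138.] F [-0.1  1.   0.4]
(50, 0, 145) 31 [-2.0, -4.0, -12.0] [0.14, 0.0, -0.0]
(48, 0, 125) 31 [-2.0, -18.0, 2.0] [0.14, 0.0, -0.0]
```

```bash
python3 -m jog '[{"claw":-1,"dx":-1,"dy":-1,"dz":-4,"wx":0.05,"wy":0,"wz":0},{"claw":-1,"dx":-2,"dy":-2,"dz":-8,"wx":0.1,"wy":0,"wz":0},{"claw":-1,"dx":-2,"dy":-4,"dz":-12,"wx":0.14,"wy":0,"wz":0},{"claw":-1,"dx":-2,"dy":-4,"dz":-12,"wx":0.14,"wy":0,"wz":0},{"claw":-1,"dx":-2,"dy":-4,"dz":-12,"wx":0.14,"wy":0,"wz":0},{"claw":-1,"dx":-2,"dy":-4,"dz":-12,"wx":0.14,"wy":0,"wz":0}]'
python3 -c "
from geo import *
plan(((48,0,125),31),((48,0,118),31),((48,0,112),31),((48,0,108),31),((48,0,104),31))"
```

```text
t: 12.52
ee_pos: [0.6407, 0.0532, 0.1457]
ee_rot: [0.635, 0.725, 0.2, 0.175]
ft_force: [-0.4, -0.1, 0.2]
opening: 0.0007
t 12.53 q [ 0.06  0.26  2.08  0.15  0.26 -1.78] case mm [ 49.  -0. 146.] F [-0.4 -0.1  0.2]
(48, 0, 125) 31 [0.0, -12.0, 17.0] [-0.0, 0.0, -0.0]
(48, 0, 118) 31 [0.0, -15.0, 23.0] [-0.0, 0.0, -0.0]
(48, 0, 112) 31 [0.0, -18.0, 28.0] [-0.0, 0.0, -0.0]
(48, 0, 108) 31 [0.0, -20.0, 32.0] [-0.0, 0.0, -0.0]
(48, 0, 104) 31 [0.0, -22.0, 35.0] [-0.0, 0.0, -0.0]
```

```bash
python3 -m jog '[{"claw":-1,"dx":0,"dy":-6,"dz":9,"wx":0,"wy":0,"wz":0},{"claw":-1,"dx":0,"dy":-12,"dz":17,"wx":0,"wy":0,"wz":0},{"claw":-1,"dx":0,"dy":-14,"dz":20,"wx":0,"wy":0,"wz":0},{"claw":-1,"dx":0,"dy":-15,"dz":23,"wx":0,"wy":0,"wz":0},{"claw":-1,"dx":0,"dy":-16,"dz":25,"wx":0,"wy":0,"wz":0},{"claw":-1,"dx":0,"dy":-16,"dz":25,"wx":0,"wy":0,"wz":0}]'; python3 -m jog '[{"claw":-1,"dx":0,"dy":-1,"dz":2,"wx":0,"wy":0,"wz":0},{"claw":-1,"dx":0,"dy":-1,"dz":2,"wx":0,"wy":0,"wz":0}]'
```

```text
t: 13.28
ee_pos: [0.6393, 0.0532, 0.1145]
ee_rot: [0.636, 0.725, 0.199, 0.174]
ft_force: [0.1, 0.3, 0.5]
opening: 0.001
t: 13.52
ee_pos: [0.6398, 0.0532, 0.1127]
ee_rot: [0.636, 0.725, 0.2, 0.174]
ft_force: [0.4, 0.5, 0.3]
opening: 0.0007
```

```bash
python3 - <<'E'
from geo import *
from station import vision
cv2.imwrite("pics/s4.png",cv2.resize(vision.grab_frame("side")["img"][190:290,250:390],(800,571),interpolation=cv2.INTER_CUBIC))
E
```

```text
(no output)
```

View pics/s4.png

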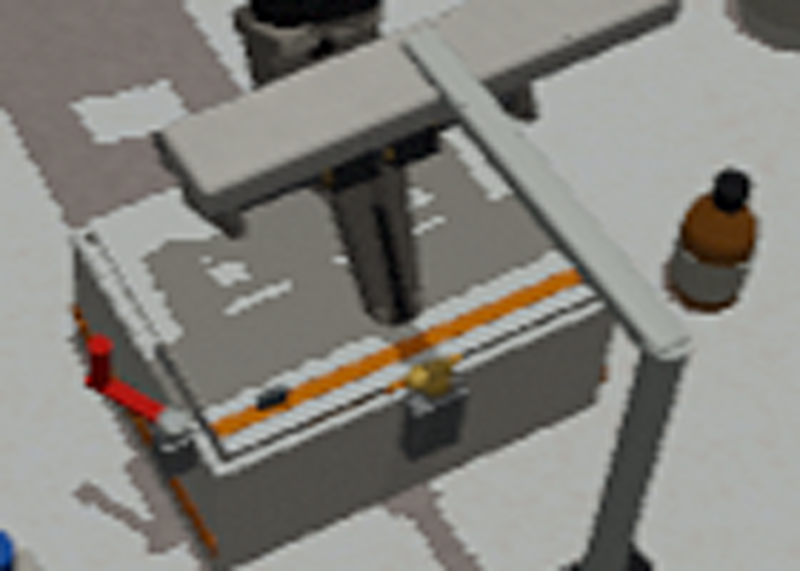

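The lid is almost down, but this view doesn't show whether it has snapped under the nose at (430,378). I'll press on in small steps.

```bash
J='python3 -m jog'; python3 -m jog '[{"claw":-1,"dx":0,"dy":-1,"dz":2,"wx":0,"wy":0,"wz":0},{"claw":-1,"dx":0,"dy":-1,"dz":2,"wx":0,"wy":0,"wz":0}]'; python3 -m jog '[{"claw":-1,"dx":0,"dy":-1,"dz":1,"wx":0,"wy":0,"wz":0},{"claw":-1,"dx":0,"dy":-1,"dz":1,"wx":0,"wy":0,"wz":0}]'
```

```text
t: 13.82
ee_pos: [0.6404, 0.0533, 0.1114]
ee_rot: [0.636, 0.725, 0.2, 0.175]
ft_force: [-4.4, -1.1, 9.8]
opening: 0.001
t: 14.08
ee_pos: [0.6405, 0.0533, 0.111]
ee_rot: [0.636, 0.725, 0.201, 0.175]
ft_force: [-10.5, -1.0, 17.8]
opening: 0.0004
```

It goes stiff at the closed height (TCP 111 mm against about 112 predicted), with 18 N and no remaining travel, so it has snapped. Now I retract along the tool axis and head for the latch.

```bash
python3 -m jog '[{"claw":-1,"dx":0,"dy":0,"dz":-50,"wx":0,"wy":0,"wz":0},{"claw":-1,"dx":0,"dy":0,"dz":-105,"wx":0,"wy":0,"wz":0},{"claw":-1,"dx":-60,"dy":0,"dz":-105,"wx":0,"wy":0,"wz":0},{"claw":-1,"dx":-120,"dy":0,"dz":-105,"wx":0,"wy":0,"wz":0},{"claw":-1,"dx":-180,"dy":0,"dz":-105,"wx":0,"wy":0,"wz":0},{"claw":-1,"dx":-200,"dy":0,"dz":-105,"wx":0,"wy":0,"wz":0},{"claw":-1,"dx":-200,"dy":0,"dz":-105,"wx":0,"wy":0,"wz":0}]'
python3 - <<'E'
from geo import *
from station import vision
plan(((14,-200,126),35),((14,-130,126),35))
v=np.load('v.npy');C=Tz(*v[:3])
f=vision.grab_frame("side");im=cv2.resize(f["img"][190:290,250:390],None,fx=5.7,fy=5.7,interpolation=cv2.INTER_CUBIC)
def dot(p,c):
    q=(cv2.projectPoints(ap(C,p),f['rvec'],f['tvec'],f['mtx'],None)[0][0,0]-(250,190))*5.7;cv2.circle(im,tuple(int(i) for i in q),4,c,1)
for a in(0,.075):
    for y in(-.111,0,.08): dot(lidp(a,.168,y,.0025),(0,0,255) if a==0 else (255,0,255))
dot(latch(v[6],.044,.147),(0,255,0));dot(latch(0,0,.113),(0,255,0))
cv2.imwrite("pics/s5.png",im)
E
```

```text
t: 14.95
ee_pos: [0.6127, -0.1539, 0.1992]
ee_rot: [0.637, 0.724, 0.199, 0.174]
ft_force: [0.3, 0.5, -0.8]
opening: 0.0006
t 14.95 q [-0.4   0.19  2.03  0.55  0.52 -2.52] case mm [  -7. -202.  199.] F [ 0.3  0.5 -0.8]
(14, -200, 126) 35 [2.0, -20.0, 73.0] [-0.07, 0.0, -0.01]
(14, -130, 126) 35 [72.0, -20.0, 73.0] [-0.07, 0.0, -0.01]
```

View pics/s5.png

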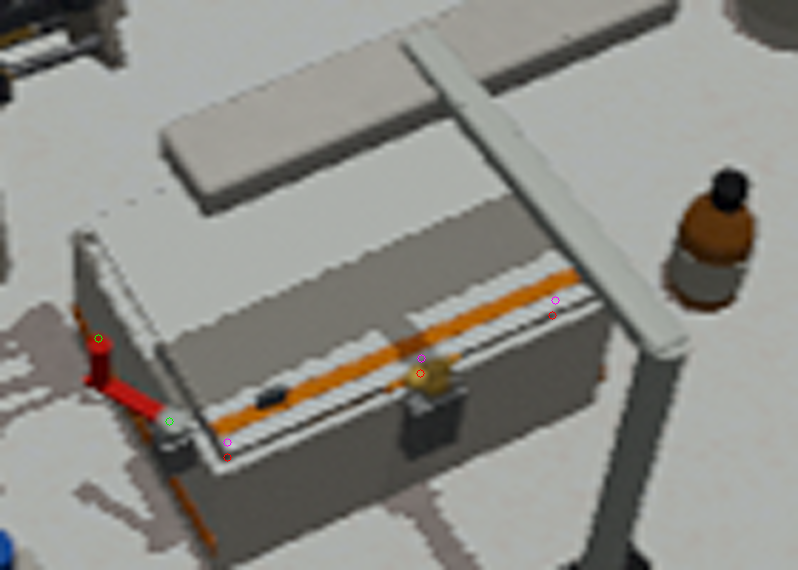

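The lid edge sits on the closed-lid prediction (red, (227,457)) and not on the unsnapped one (magenta), and the nose overlaps it. The latch knob at (98,340) matches the fit. Pushing the knob sideways now.

```bash
python3 -m jog '[{"claw":-1,"dx":2,"dy":-10,"dz":37,"wx":-0.04,"wy":0,"wz":0},{"claw":-1,"dx":2,"dy":-20,"dz":73,"wx":-0.07,"wy":0,"wz":0},{"claw":-1,"dx":2,"dy":-20,"dz":73,"wx":-0.07,"wy":0,"wz":0},{"claw":-1,"dx":20,"dy":-20,"dz":73,"wx":-0.07,"wy":0,"wz":0},{"claw":-1,"dx":38,"dy":-20,"dz":73,"wx":-0.07,"wy":0,"wz":0},{"claw":-1,"dx":50,"dy":-20,"dz":73,"wx":-0.07,"wy":0,"wz":0},{"claw":-1,"dx":61,"dy":-20,"dz":73,"wx":-0.07,"wy":0,"wz":0},{"claw":-1,"dx":72,"dy":-20,"dz":73,"wx":-0.07,"wy":0,"wz":0},{"claw":-1,"dx":72,"dy":-20,"dz":73,"wx":-0.07,"wy":0,"wz":0}]'
python3 -c "
from geo import *
plan(((6,-142,128),35),((-20,-142,128),35),((-20,-98,126),35),((15,-98,126),35),((42,-98,126),35))"
```

```text
t: 16.12
ee_pos: [0.623, -0.0771, 0.1265]
ee_rot: [0.629, 0.718, 0.225, 0.196]
ft_force: [0.1, -0.3, 0.4]
opening: 0.0006
t 16.12 q [-0.25  0.29  2.16  1.05  0.25 -2.93] case mm [  14. -127.  126.] F [ 0.1 -0.3  0.4]
(6, -142, 128) 35 [-15.0, -6.0, -6.0] [-0.0, 0.0, -0.0]
(-20, -142, 128) 35 [-15.0, -27.0, -21.0] [-0.0, 0.0, -0.0]
(-20, -98, 126) 35 [29.0, -28.0, -19.0] [-0.0, 0.0, -0.0]
(15, -98, 126) 35 [29.0, 0.0, 1.0] [-0.0, 0.0, -0.0]
(42, -98, 126) 35 [29.0, 23.0, 16.0] [-0.0, 0.0, -0.0]
```

```bash
cat >> geo.py <<'E'
def plany(*G):
    s=st();R0=R.from_quat(s['ee_rot']).as_matrix();p0=np.array(s['ee_pos'])
    for c,t,y in G:
        p,Rg=goal(c,t);Rg=R.from_euler('z',y).as_matrix()@Rg
        print(c,t,y,np.round(1e3*R0.T@(p-p0)).tolist(),np.round(R.from_matrix(R0.T@Rg).as_rotvec(),2).tolist())
E
python3 -c "
from geo import *
plany(((25,-117,126),33,-.08),((17,-132,127),32,-.12),((-18,-132,130),32,-.15),((-18,-96,127),32,-.15))"
```

```text
(25, -117, 126) 33 -0.08 [10.0, 9.0, 7.0] [0.03, -0.04, 0.06]
(17, -132, 127) 32 -0.12 [-5.0, 3.0, 1.0] [0.05, -0.07, 0.1]
(-18, -132, 130) 32 -0.15 [-5.0, -24.0, -21.0] [0.05, -0.08, 0.12]
(-18, -96, 127) 32 -0.15 [31.0, -26.0, -19.0] [0.05, -0.08, 0.12]
```

```bash
python3 -m jog '[{"claw":-1,"dx":5,"dy":5,"dz":3,"wx":0.02,"wy":-0.02,"wz":0.03},{"claw":-1,"dx":10,"dy":9,"dz":7,"wx":0.03,"wy":-0.04,"wz":0.06},{"claw":-1,"dx":10,"dy":9,"dz":7,"wx":0.03,"wy":-0.04,"wz":0.06},{"claw":-1,"dx":-5,"dy":3,"dz":1,"wx":0.05,"wy":-0.07,"wz":0.1},{"claw":-1,"dx":-5,"dy":-24,"dz":-21,"wx":0.05,"wy":-0.08,"wz":0.12},{"claw":-1,"dx":15,"dy":-26,"dz":-20,"wx":0.05,"wy":-0.08,"wz":0.12},{"claw":-1,"dx":31,"dy":-26,"dz":-19,"wx":0.05,"wy":-0.08,"wz":0.12},{"claw":-1,"dx":31,"dy":-26,"dz":-19,"wx":0.05,"wy":-0.08,"wz":0.12}]'
python3 - <<'E'
from geo import *
from station import vision
plan(); plany(((10,-96,126),32,-.15),((30,-96,126),32,-.15),((40,-96,126),32,-.15),((43,-96,126),32,-.15))
f=vision.grab_frame("side");cv2.imwrite("pics/s6.png",cv2.resize(f["img"][190:290,250:390],None,fx=5.7,fy=5.7,interpolation=cv2.INTER_CUBIC))
E
```

```text
t: 17.12
ee_pos: [0.5865, -0.0512, 0.1269]
ee_rot: [0.684, 0.676, 0.193, 0.195]
ft_force: [-0.1, -0.4, -0.3]
opening: 0.0005
t 17.12 q [-0.13  0.22  2.22  0.39  0.16 -2.06] case mm [-19. -96. 127.] F [-0.1 -0.4 -0.3]
(10, -96, 126) 32 -0.15 [4.0, 24.0, 16.0] [-0.0, -0.0, 0.0]
(30, -96, 126) 32 -0.15 [7.0, 40.0, 26.0] [-0.0, -0.0, 0.0]
(40, -96, 126) 32 -0.15 [9.0, 49.0, 31.0] [-0.0, -0.0, 0.0]
(43, -96, 126) 32 -0.15 [9.0, 51.0, 33.0] [-0.0, -0.0, 0.0]
```

View pics/s6.png

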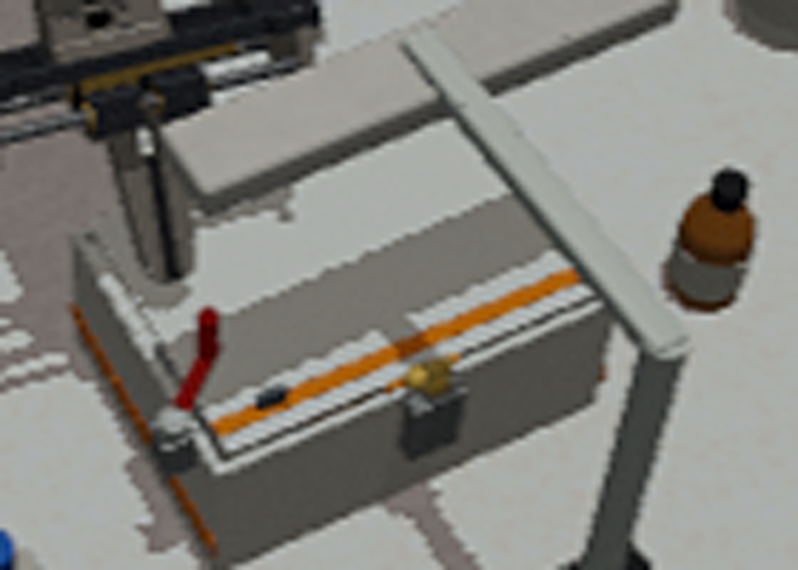

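The latch has swung over the lid (knob at (207,318)) and the fingers are behind it at (170,275). Pushing forward to the stop.

```bash
python3 -m jog '[{"claw":-1,"dx":4,"dy":24,"dz":16,"wx":0,"wy":0,"wz":0},{"claw":-1,"dx":5,"dy":32,"dz":21,"wx":0,"wy":0,"wz":0},{"claw":-1,"dx":7,"dy":40,"dz":26,"wx":0,"wy":0,"wz":0},{"claw":-1,"dx":8,"dy":44,"dz":28,"wx":0,"wy":0,"wz":0},{"claw":-1,"dx":8,"dy":44,"dz":28,"wx":0,"wy":0,"wz":0}]'; python3 -m jog '[{"claw":-1,"dx":0,"dy":2,"dz":1,"wx":0,"wy":0,"wz":0},{"claw":-1,"dx":0,"dy":4,"dz":2,"wx":0,"wy":0,"wz":0},{"claw":-1,"dx":0,"dy":4,"dz":2,"wx":0,"wy":0,"wz":0}]'
python3 -c "
from geo import *
plan()"
```

```text
t: 17.8
ee_pos: [0.6398, -0.0444, 0.127]
ee_rot: [0.684, 0.675, 0.193, 0.195]
ft_force: [0.9, -0.7, 0.6]
opening: 0.0006
t: 18.18
ee_pos: [0.644, -0.0443, 0.1273]
ee_rot: [0.684, 0.675, 0.193, 0.195]
ft_force: [-0.5, 0.1, 0.3]
opening: 0.0004
t 18.18 q [-0.1   0.3   2.11  0.24  0.19 -1.87] case mm [ 39. -97. 127.] F [-0.5  0.1  0.3]
```

```bash
python3 -m jog '[{"claw":-1,"dx":0,"dy":2,"dz":1,"wx":0,"wy":0,"wz":0},{"claw":-1,"dx":0,"dy":3,"dz":2,"wx":0,"wy":0,"wz":0},{"claw":-1,"dx":0,"dy":3,"dz":2,"wx":0,"wy":0,"wz":0}]'; python3 -m jog '[{"claw":-1,"dx":0,"dy":2,"dz":1,"wx":0,"wy":0,"wz":0},{"claw":-1,"dx":0,"dy":2,"dz":1,"wx":0,"wy":0,"wz":0}]'
```

```text
t: 18.55
ee_pos: [0.6469, -0.0443, 0.1267]
ee_rot: [0.685, 0.676, 0.193, 0.195]
ft_force: [-4.7, 0.3, 2.7]
opening: 0.0004
t: 18.8
ee_pos: [0.6477, -0.0442, 0.1261]
ee_rot: [0.685, 0.676, 0.192, 0.194]
ft_force: [-11.5, -1.4, 6.4]
opening: 0.0008
```

The force rises against the stop, with 11.5 N at case x of about 43 mm. Backing off, then a final check.

```bash
python3 -m jog '[{"claw":-1,"dx":-2,"dy":-14,"dz":-10,"wx":0,"wy":0,"wz":0},{"claw":-1,"dx":-5,"dy":-50,"dz":-36,"wx":0,"wy":0,"wz":0},{"claw":-1,"dx":-8,"dy":-70,"dz":-90,"wx":0,"wy":0,"wz":0},{"claw":-1,"dx":-8,"dy":-90,"dz":-140,"wx":0,"wy":0,"wz":0},{"claw":-1,"dx":-8,"dy":-90,"dz":-180,"wx":0,"wy":0,"wz":0},{"claw":-1,"dx":-8,"dy":-90,"dz":-180,"wx":0,"wy":0,"wz":0},{"claw":-1,"dx":-8,"dy":-90,"dz":-180,"wx":0,"wy":0,"wz":0}]'
python3 - <<'E'
from geo import *
from station import vision
plan()
v=np.load('v.npy');C=Tz(*v[:3])
f=vision.grab_frame("side");im=cv2.resize(f["img"][190:290,250:390],None,fx=5.7,fy=5.7,interpolation=cv2.INTER_CUBIC)
for p,c in [(latch(0,.044,.147),(0,255,0)),(latch(0.15,.044,.147),(255,0,255)),(latch(0,0,.113),(0,255,0)),(lidp(0,.168,-.111,.0025),(255,255,0)),(lidp(0,.168,.08,.0025),(255,255,0))]:
    q=(cv2.projectPoints(ap(C,p),f['rvec'],f['tvec'],f['mtx'],None)[0][0,0]-(250,190))*5.7;cv2.circle(im,tuple(int(i) for i in q),4,c,1)
cv2.imwrite("pics/s7.png",im)
t=vision.grab_frame("top")
a=np.vstack([np.hstack([cv2.imread('pics/side0.png')[110:330,100:440],f['img'][110:330,100:440]]),np.hstack([cv2.imread('pics/top0.png')[110:300,100:440],t['img'][110:300,100:440]])])
cv2.imwrite('pics/cmp.png',a)
E
```

```text
t: 19.68
ee_pos: [0.4788, -0.0503, 0.2326]
ee_rot: [0.684, 0.675, 0.193, 0.196]
ft_force: [1.3, 0.9, -0.2]
opening: 0.0005
t 19.68 q [-0.17 -0.16  2.3   0.19  0.45 -1.87] case mm [-125.  -81.  233.] F [ 1.3  0.9 -0.2]
```

View pics/s7.png

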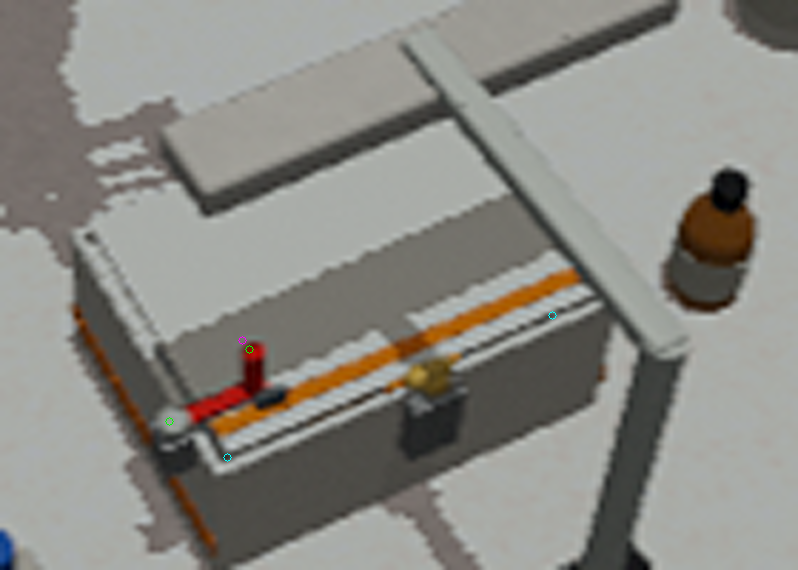

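View pics/cmp.png

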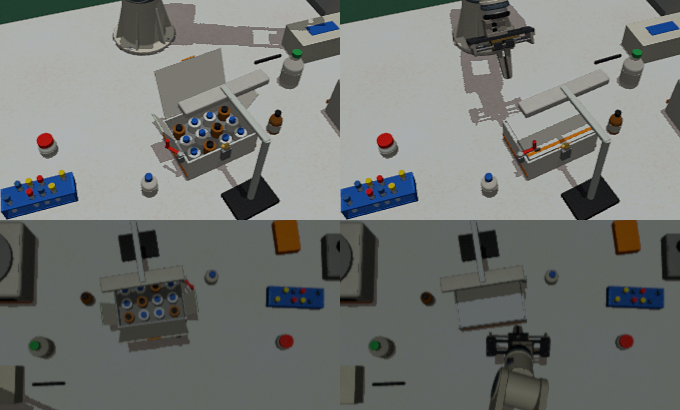

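The knob at (252,345) is on the closed prediction, the latch bar lies against its stop, and the lid edge is under the nose. The before and after views show the bystanders and lamp unmoved, and the robot touches nothing. Handing in.

```bash
python3 -c "
from station import ctrl
print(ctrl.finish_job())"
```

```text
the job is handed in; nothing more can be done
None
```

The case is closed and the job is handed in, at about 20 s of the 64 s allowed. I folded the left flap and then the right one flat. Then I folded the lid over and pressed it down near its far edge with the tool tilted, and swung the latch across to its stop.

**Flaps:** each went stiff at the flat height. The left flap took about 44 N at the fingertips, more than intended, and the right about 30 N. Both looked flat in the pictures.

**Lid:** it went stiff at its closed height under about 20 N. In the last picture its edge sits on the closed-lid prediction, with the brass nose over it. I did not feel the snap itself, because force was read only at the end of each move.

**Latch:** it took about 13 N against its stop, and the knob is where a closed latch should put it.

**Surroundings:** before-and-after views show the lamp, bottles, rack, jar and marker unmoved. The arm was clear of everything, with only sensor noise on the wrist force.

**Hitches:**
- The wrist came in line with the forearm at 40° tilt, with joint 6 at its range limit of -3.02. I eased to 31° and pressed the lid about 35 mm back from its edge.
- One command was refused for missing keys, and nothing moved.

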